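Set the valve block on the checking stand

ROBOT

A 7-joint arm with a two-finger parallel gripper is mounted at the origin on a cart in front of the work surface, level with it; the furniture and walls round the work are solid. World frame = base frame: x ahead of the robot, y to its left, z up, the work surface at z = 0. Lengths are in m, angles in rad, forces in N, time in s.
With the tool pointing down it reaches from about 0.425 to 0.95 m from the base axis. Payload 16.7 kg.
Tool frame: the origin (TCP) lies where the fingers leave the gripper's body, on its centre line; the fingertips stand arm.tip_reach ahead of it and the grasp point (between the pads) lies 78 mm ahead of it (arm.tip_reach is the distance from the TCP to the fingertips, in m); x points along the fingers, y is the direction in which the jaws open and shut, and the axes are right-handed (so a half turn about x gives the same grasp; the last joint's range is limited). The gripper opens to 94 mm and grips with 3 to 60 N. Pads are 16 mm wide; open, the fingers measure 119 mm over their backs; the gripper's body (75 mm by 177 mm) begins 78 mm behind the grasp point.
Start: joints at [0.977, 0.426, 0.074, 1.606, -0.034, 1.111, -0.067], TCP at [0.29, -0.609, 0.303] pointing down, gripper open.
Joint ranges: [-2.85, 2.85], [-0.5, 2.14], [-1.23, 1.37], [0.21, 2.46], [-1.02, 4.16], [0.16, 2.05], [-2.73, 2.73]. Speed limits (rad/s): [1.89, 1.89, 2.39, 2.39, 3.01, 3.01, 3.01].

INTERFACE

Orientations are given as a 3x3 rotation matrix whose columns are the frame's x, y, z axes.
In Python, from bench import read_state, camera, camera_model, arm gives the robot as it stands. The module is installed in compiled form; this text tells all that it offers.
- The arm moves only by the tool step_arm, never from a script. Its argument "deltas" is a list of rows, each a list of 7 numbers: the shift along the tool's x, y, z in mm, then the turn, a rotation vector about the tool's x, y, z in degrees, then the finger opening in mm, from 0 to 94. In form: [[dx, dy, dz, rx, ry, rz, jaw], ...]. A call has 1 to 10 rows; each row shifts and turns the commanded pose from where the row before left it, along the tool's axes as they then stand; what a row does not reach is not made up. A row lasts 1/10 s, in which the tool goes at most 50 mm and 8.59 degrees, less where a joint would pass 70% of its speed; a pose out of reach is approached as far as the arm can. A call with a gripper value outside its range is refused whole. The fingers move at their own pace and stop on an object; "force" is the grip in N (left out, the last holds). Time passes only in rows, so rows that do not move let the fingers close. It gives the time, the measured TCP pose, the force and the opening at its end, in the units of the state.
- read_state(): the state, without advancing time (a new reading comes with each control period).
- camera(name): name is "scene" or "top"; returns the picture (420x560x3 uint8, blue, green, red); there is no depth.
- camera_model(name): a dict with "K" (3x3 intrinsics, pixels), "rvec" (rotation vector, rad) and "tvec" (3), from world to camera coordinates, as OpenCV has them. Camera axes: x right, y down, z forward; pixel columns grow to the right and rows downward; lengths in m; the calibration is good to about 2 mm. A picture is of the moment at which its call begins. camera_model takes no time and is no camera call.
- arm.finish_job(): hands the job in, once; it reports no verdict.
The state is a dict: "clock": time; "joint_pos": joint angles; "qd": joint speeds; "joint_torque": joint torques, N m; "position": TCP position; "tool_rot": TCP orientation; "contact_force": force on the tool from outside, world axes, zero at the start; "moment": the same for the moment, N m; "grip_width": finger opening in m.
Only numpy, scipy, OpenCV 4.12 (cv2) and the standard library are available. Lean on these libraries where they do the work, as an engineer would, in place of code of your own. Each camera call takes 0.05 s, during which the arm holds its last target.

TASK

Put the small die-cast valve block on the narrow raised bar of the checking stand: upright, in the middle of the bar, with its two side ports pointing along the bar. Let it rest there on its own, and do not knock over or push away the steel sleeve and the flanged bush that stand near it.

Things in the scene. Friction and masses are not known exactly. Their poses are not given: they have to be found in the camera images.
- valve_block: Small grey die-cast block, 0.16 kg, loose, upright on the worktop. Body 36 mm in its x (-16 to +20 mm; flat faces to grip), 52 mm in y (-26 to +26), 36 mm high; round spigot, 24 mm across, on top to z = 44 mm. Two round ports, 21 mm across, stick out along +y and -y to 36 mm from the origin, axis 18 mm above the underside. Origin in the flat underside; z up.
- rest_top (a point): Centre of the flat top of the checking stand's steel bar. Bar 30 mm wide (this point's x), 70 mm long (its y), 14 mm thick, top 85 mm above the worktop, on a slimmer column and a 60 x 70 mm base plate 10 mm thick, fixed to the worktop. z up. To the right of the stand a fixed tube (40 mm thick, 105 to 150 mm high) juts out level over the worktop as far as x = 0.52 m at y = -0.14 m.
- sleeve: Plain steel sleeve (tube), 43 mm across and 42 mm high, standing on end; a bystander. Origin: centre of its underside.
- bush: Flanged brass bush, flange 38 mm across at the bottom, body 28 mm across, 34 mm high, standing on its flange; a bystander. Origin: centre of its underside. Block, sleeve and bush stand in a loose row, the block at either end, to the right of the stand.

How it is judged:
At the end, for the whole second after the job is handed in: The valve block stands upright (within 0.1 rad) and at rest with its underside on the bar's top (within 4 mm), its origin within 12 mm of the bar's middle across the bar and within 15 mm along it, its port axis along the bar within 0.21 rad (12 degrees), either way round (x of valve_block in the frame of rest_top between -0.012 and 0.012 m and y of valve_block in the frame of rest_top between -0.015 and 0.015 m and z of valve_block in the frame of rest_top between -0.004 and 0.004 m and angle between valve_block's own z axis and vertical below 0.1 rad and angle between the y axis of valve_block and the y axis of rest_top, either way round below 0.21 rad and linear speed of valve_block below 0.02 m/s); the robot touches nothing.
It fails at once if the steel sleeve is knocked over or moved by more than 30 mm (distance of sleeve from where it was at the start of the episode above 0.03 m or angle between sleeve's own z axis and vertical above 0.5 rad).
It fails at once if the flanged bush is knocked over or moved by more than 30 mm (distance of bush from where it was at the start of the episode above 0.03 m or angle between bush's own z axis and vertical above 0.5 rad).
It also fails if it takes over 38 s, if anything falls off the work surface, if the arm or the gripper's body presses on something with over 40 N, if the wrist force passes 120 N, or if a joint passes its speed limit or range.

## Working session

There is one attempt and no reset: what is moved stays moved. The work goes in short steps, Python scripts to look and compute and a tool call to move; the robot and the scene stay as the last step left them, time stands still between calls to the robot, and variables do not carry over. Pictures are saved under pics/ and viewed, and the job is handed in when it is done.

Besides the shell and the picture viewer there is one more tool, called after "Request:" in YAML: its name, and indented under it one key for each argument. step_arm: Moves the arm, as the interface text tells. Its arguments: {"type":"object","properties":{"deltas":{"type":"array","items":{"type":"array","items":{"type":"number"}}},"force":{"type":"number"}},"required":["deltas"]}

```bash
mkdir -p pics
python3 - <<'E'
from bench import *
import cv2
s=read_state();print(s['clock'],s['position'],s['tool_rot'],s['grip_width'],arm.tip_reach)
for n in("scene","top"):
    cv2.imwrite(f'pics/{n}0.png',camera(n)); m=camera_model(n);print(n,m)
E
```

```text
0.0 [ 0.29028294 -0.60903644  0.30193916] [[-6.85339520e-04  4.30292053e-01 -9.02689470e-01]
 [ 1.13293795e-03 -9.02688769e-01 -4.30292579e-01]
 [-9.99999123e-01 -1.31758767e-03  1.31154090e-04]] 0.09400813623720601 0.0972
scene {'K': array([[462.48307594,   0.        , 277.83749923],
       [  0.        , 462.48307594, 200.54899169],
       [  0.        ,   0.        ,   1.        ]]), 'rvec': array([ 2.13407966, -1.1737526 ,  0.46676993]), 'tvec': array([-0.34189758,  0.31286404,  0.65269725])}
top {'K': array([[383.51285465,   0.        , 277.99468465],
       [  0.        , 383.51285465, 211.87526567],
       [  0.        ,   0.        ,   1.        ]]), 'rvec': array([ 2.11695061, -2.1807077 ,  0.14734669]), 'tvec': array([-0.07108116,  0.50718769,  0.86057584])}
```

View pics/scene0.png

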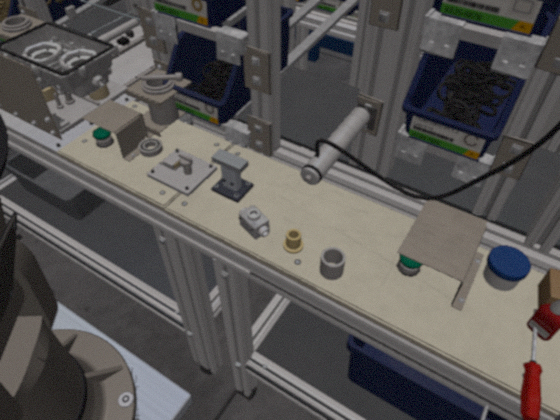

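View pics/top0.png

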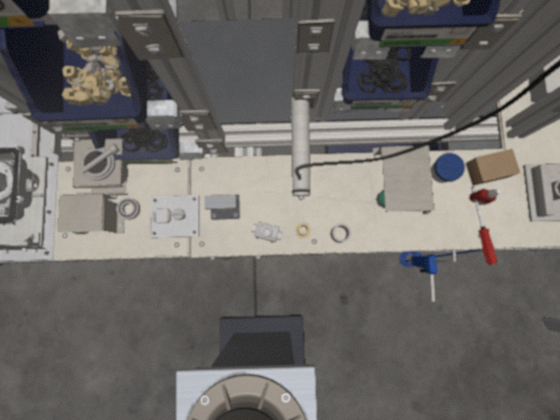

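```bash
cat > h.py <<'E'
import numpy as np,cv2
from bench import *
def proj(n,P):
    m=camera_model(n);return cv2.projectPoints(np.array(P,float).reshape(-1,1,3),m['rvec'],m['tvec'],m['K'],None)[0].reshape(-1,2)
def ray(n,uv,z):
    m=camera_model(n);R=cv2.Rodrigues(m['rvec'])[0];c=-R.T@m['tvec']
    d=R.T@np.linalg.inv(m['K'])@np.array([uv[0],uv[1],1.]);return c+d*(z-c[2])/d[2]
E
python3 - <<'E'
from h import *
print(proj('top',[read_state()['position']]),proj('scene',[read_state()['position']]))
for uv,z in(((222,202),.085),((267,232),.04),((303,230),.034),((340,233),.042)):print('top',ray('top',uv,z))
for uv,z in(((230,160),.085),((253,214),.044),((293,233),.034),((332,253),.042)):print('sc',ray('scene',uv,z))
t=cv2.imread('pics/top0.png');s=cv2.imread('pics/scene0.png')
a=cv2.resize(t[180:260,195:355],None,fx=5,fy=5,interpolation=cv2.INTER_CUBIC)
b=cv2.resize(s[140:290,200:360],None,fx=5,fy=5,interpolation=cv2.INTER_CUBIC)[:600]
cv2.imwrite('pics/tc.png',a);cv2.imwrite('pics/sc.png',cv2.resize(s[140:240,200:300],None,fx=6,fy=6,interpolation=cv2.INTER_CUBIC))
E
```

```text
[[614.56330632 313.90845593]] [[679.62858466 401.07312244]]
top [0.52365177 0.03712859 0.085     ]
top [ 0.458095   -0.05937727  0.04      ]
top [ 0.46078553 -0.14288315  0.034     ]
top [ 0.45063225 -0.22706556  0.042     ]
sc [0.52132503 0.03698191 0.085     ]
sc [ 0.45767514 -0.05953559  0.044     ]
sc [ 0.46555486 -0.142352    0.034     ]
sc [ 0.45761779 -0.22613308  0.042     ]
```

View pics/tc.png

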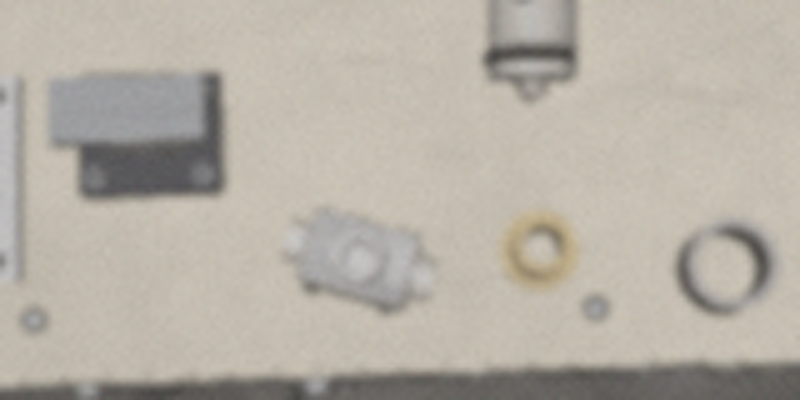

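View pics/sc.png

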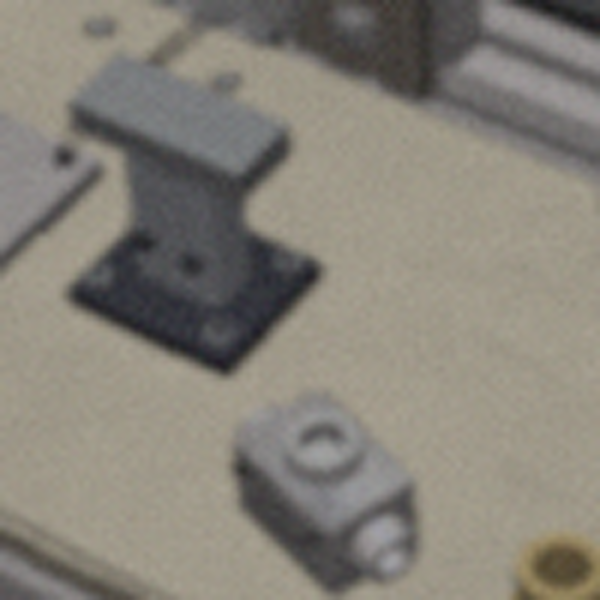

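Run:
```python
from h import *
for n in('top','scene'):
    m=camera_model(n);R=cv2.Rodrigues(m['rvec'])[0];print(n,'cam',-R.T@m['tvec'])
def T(p,z):return ray('top',(195+(p[0]-2)/5,180+(p[1]-2)/5),z)[:2]
def S(p,z):return ray('scene',(200+(p[0]-2.5)/6,140+(p[1]-2.5)/6),z)[:2]
def rep(l,c):
    c=np.array(c);print(l,c.round(4).tolist(),'mean',c.mean(0).round(4),'sides',[round(float(np.linalg.norm(c[i]-c[(i+1)%4])),4) for i in range(4)],
     'yaw of edges',[round(float(np.degrees(np.arctan2(*(c[(i+1)%4]-c[i])[::-1]))),1) for i in range(4)])
rep('bar S',[S(p,.085) for p in((128,57),(290,130),(245,166),(70,105))])
rep('bar T',[T(p,.085) for p in((48,80),(205,76),(205,136),(50,142))])
rep('base T',[T(p,.01) for p in((80,195),(223,190))]*2)
rep('base S',[S(p,.01) for p in((70,293),(228,372),(322,268),(160,190))])
rep('blk S',[S(p,.036) for p in((238,433),(318,394),(413,478),(335,528))])
rep('blk T',[T(p,.036) for p in((322,208),(422,236),(398,308),(300,285))])
print('spigot S',S((325,445),.044),'T',T((357,258),.044))
print('ports T',T((290,240),.018),T((428,280),.018))
# mask-based for bar, scene
s=cv2.imread('pics/scene0.png');t=cv2.imread('pics/top0.png')
hs=cv2.cvtColor(t,cv2.COLOR_BGR2HSV);
for p in((225,200),(215,205),(267,232),(250,250),(210,195)):print(p,t[p[1],p[0]],hs[p[1],p[0]])
# block mask in top: low b-r difference (grey) vs beige
d=t[...,2].astype(int)-t[...,0];M=(cv2.GaussianBlur(d.astype(np.float32),(3,3),0)<18).astype(np.uint8)
for nm,(x0,x1,y0,y1) in dict(blk=(245,290,215,246),bar=(200,245,190,222),bush=(295,314,220,240),slv=(325,355,220,247)).items():
    k=np.zeros_like(M);k[y0:y1,x0:x1]=M[y0:y1,x0:x1]
    cs=cv2.findContours(k,0,2)[0]
    if cs:
        c=max(cs,key=cv2.contourArea);print(nm,cv2.contourArea(c),cv2.minAreaRect(c),cv2.boundingRect(c))
```

```text
top cam [ 0.38135746 -0.08553551  0.92202647]
scene cam [-0.0039576  -0.40832449  0.68851071]
bar S [[0.5382, 0.0721], [0.5371, 0.0052], [0.5151, 0.0074], [0.5085, 0.0734]] mean [0.5247 0.0395] sides [0.0669, 0.0221, 0.0663, 0.0297] yaw of edges [-90.9, 174.1, 95.7, -2.6]
bar T [[0.5392, 0.0765], [0.5389, 0.0068], [0.512, 0.0072], [0.5114, 0.0757]] mean [0.5254 0.0415] sides [0.0697, 0.0269, 0.0685, 0.0279] yaw of edges [-90.2, 179.2, 90.5, 1.7]
base T [[0.4969, 0.0758], [0.4973, 0.0072], [0.4969, 0.0758], [0.4973, 0.0072]] mean [0.4971 0.0415] sides [0.0686, 0.0686, 0.0686, 0.0686] yaw of edges [-89.7, 90.3, -89.7, 90.3]
base S [[0.4944, 0.0724], [0.4931, 0.0042], [0.5511, 0.0058], [0.553, 0.0775]] mean [0.5229 0.04  ] sides [0.0682, 0.0581, 0.0717, 0.0588] yaw of edges [-91.1, 1.5, 88.6, -175.1]
blk S [[0.4541, -0.0299], [0.4816, -0.0417], [0.468, -0.0871], [0.4381, -0.078]] mean [ 0.4605 -0.0592] sides [0.0299, 0.0474, 0.0312, 0.0507] yaw of edges [-23.3, -106.7, 163.1, 71.6]
blk T [[0.4842, -0.0413], [0.4697, -0.0874], [0.4367, -0.0753], [0.4486, -0.0303]] mean [ 0.4598 -0.0586] sides [0.0483, 0.0352, 0.0466, 0.0372] yaw of edges [-107.4, 159.9, 75.1, -17.2]
spigot S [ 0.45894274 -0.06036505] T [ 0.45965545 -0.05724789]
ports T [ 0.4714579  -0.02491733] [ 0.45057161 -0.08964417]
(225, 200) [160 157 158] [130   5 160]
(215, 205) [163 160 160] [120   5 163]
(267, 232) [194 194 195] [  0   1 195]
(250, 250) [175 188 195] [ 20  26 195]
(210, 195) [164 168 172] [ 15  12 172]
blk 500.0 ((266.6131591796875, 231.89251708984375), (33.24137496948242, 19.377416610717773), 15.52410888671875) (250, 220, 34, 24)
bar 913.5 ((222.0, 206.5), (27.0, 38.0), 90.0) (203, 193, 39, 28)
bush 1.5 ((312.0, 238.5), (1.0, 2.0), 90.0) (311, 238, 3, 2)
slv 358.0 ((340.20001220703125, 232.6000213623047), (20.23857307434082, 22.76839828491211), 71.56504821777344) (329, 222, 24, 22)
```

Request:
step_arm:
  deltas:
    - [0,0,0,-8,0,0,94]
    - [0,0,0,-8,0,0,94]
    - [0,0,0,-8,0,0,94]
    - [0,0,0,-8,0,0,94]
    - [0,0,0,-8,0,0,94]
    - [0,0,0,-7,0,0,94]
    - [0,0,0,0,0,0,94]
  force: 25

```text
clock: 0.8
position: [0.2902, -0.6092, 0.3023]
tool_rot: [[-0.0, 0.954, -0.299], [0.001, -0.299, -0.954], [-1.0, -0.0, -0.001]]
contact_force: [-0.5, -0.0, 0.2]
grip_width: 0.094
```

Request:
step_arm:
  deltas:
    - [0,0,-15,0,0,0,94]
    - [0,0,-30,0,0,0,94]
    - [0,0,-30,0,0,0,94]
    - [0,0,-30,0,0,0,94]
    - [0,0,-30,0,0,0,94]
    - [0,0,-30,0,0,0,94]
    - [0,0,-30,0,0,0,94]
    - [0,0,-30,0,0,0,94]
    - [0,0,-30,0,0,0,94]
    - [0,0,-30,0,0,0,94]

```text
clock: 1.8
position: [0.3763, -0.3353, 0.3026]
tool_rot: [[-0.0, 0.953, -0.304], [0.0, -0.304, -0.953], [-1.0, -0.0, -0.0]]
contact_force: [0.7, 0.9, -1.2]
grip_width: 0.0943
```

Request:
step_arm:
  deltas:
    - [0,0,-30,0,0,0,94]
    - [0,0,-30,0,0,0,94]
    - [0,0,-30,0,0,0,94]
    - [0,0,-30,0,0,0,94]
    - [0,0,-30,0,0,0,94]
    - [0,0,-30,0,0,0,94]
    - [0,0,-30,0,0,0,94]
    - [0,0,-30,0,0,0,94]
    - [0,0,-30,0,0,0,94]
    - [0,0,-30,0,0,0,94]

```text
clock: 2.8
position: [0.466, -0.0495, 0.3027]
tool_rot: [[0.0, 0.953, -0.304], [-0.0, -0.304, -0.953], [-1.0, 0.0, 0.0]]
contact_force: [0.6, -0.1, 0.1]
grip_width: 0.0939
```

Request:
step_arm:
  deltas:
    - [0,0,-10,0,-5,0,94]
    - [0,0,0,0,-5,0,94]
    - [0,0,0,0,-5,0,94]
    - [0,0,0,0,0,0,94]

```text
clock: 3.2
position: [0.4692, -0.0397, 0.3023]
tool_rot: [[-0.078, 0.954, -0.29], [-0.248, -0.3, -0.921], [-0.966, 0.0, 0.26]]
contact_force: [0.4, -1.3, 0.3]
grip_width: 0.0939
```

Request:
step_arm:
  deltas:
    - [20,-3,-5.3,0,0,0,94]
    - [25,0,-6.7,0,0,0,94]
    - [25,0,-6.7,0,0,0,94]
    - [20,0,-5.3,0,0,0,94]
    - [15,0,-4,0,0,0,94]
    - [10,0,-2.7,0,0,0,94]
    - [0,0,0,0,0,0,94]

```text
clock: 3.9
position: [0.4661, -0.0412, 0.1829]
tool_rot: [[-0.079, 0.953, -0.291], [-0.246, -0.302, -0.921], [-0.966, -0.001, 0.259]]
contact_force: [0.3, -0.1, 0.4]
grip_width: 0.0938
```

Run:
```python
from h import *
out=[]
for n,(x,y) in(('top',(190,150)),('scene',(180,110))):
    i=camera(n);out.append(cv2.resize(i[y:y+130,x:x+130],None,fx=3,fy=3,interpolation=2))
cv2.imwrite('pics/pre.png',np.hstack(out))
s=read_state();g=s['position']+.078*s['tool_rot'][:,0];print(g,s['position'],s['contact_force'])
```

```text
[ 0.46079348 -0.06026987  0.10880661] [ 0.46683376 -0.04105396  0.18416087] [-0.296422   -0.12233609  1.16783848]
```

View pics/pre.png

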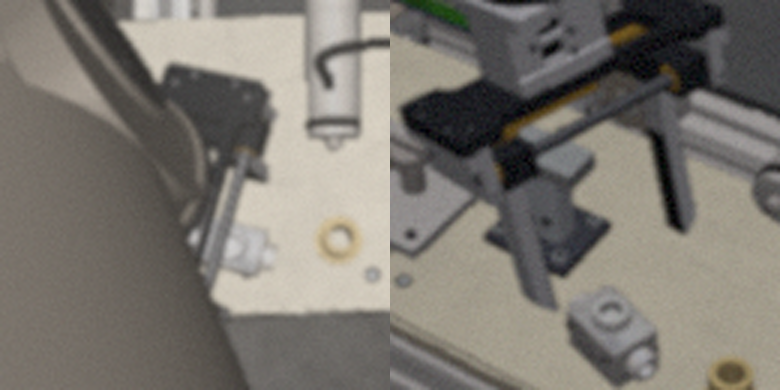

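Request:
step_arm:
  deltas:
    - [15,0,-4,0,0,0,94]
    - [15,0,-4,0,0,0,94]
    - [15,0,-4,0,0,0,94]
    - [15,0,-4,0,0,0,94]
    - [10,0,-2.7,0,0,0,94]
    - [5,0,-1.3,0,0,0,94]
    - [3,0,-0.8,0,0,0,94]
    - [0,0,0,0,0,0,94]

```text
clock: 4.8
position: [0.4666, -0.0411, 0.1028]
tool_rot: [[-0.078, 0.954, -0.291], [-0.247, -0.301, -0.921], [-0.966, -0.0, 0.259]]
contact_force: [0.7, 0.7, -1.3]
grip_width: 0.0939
```

Run:
```python
from h import *
out=[]
for n,(x,y) in(('top',(190,150)),('scene',(180,110))):
    i=camera(n);out.append(cv2.resize(i[y:y+130,x:x+130],None,fx=3,fy=3,interpolation=2))
cv2.imwrite('pics/pre2.png',np.hstack(out))
s=read_state();g=s['position']+.078*s['tool_rot'][:,0];print(g,s['position'],s['contact_force'])
```

```text
[ 0.46077416 -0.06040325  0.02793082] [ 0.46680822 -0.04115533  0.10327741] [ 0.15215693 -0.20794377 -0.18390975]
```

View pics/pre2.png

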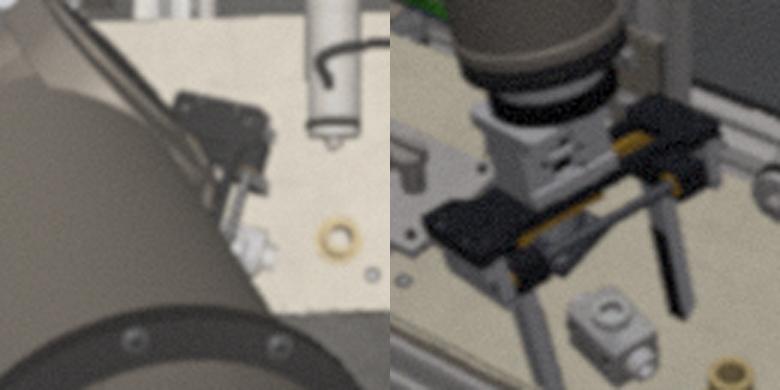

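Request:
step_arm:
  deltas:
    - [2,0,-0.5,0,0,0,94]
    - [0,0,0,0,0,0,60]
    - [0,0,0,0,0,0,50]
    - [0,0,0,0,0,0,40]
    - [0,0,0,0,0,0,30]
    - [0,0,0,0,0,0,20]
    - [0,0,0,0,0,0,20]
    - [0,0,0,0,0,0,20]
    - [0,0,0,0,0,0,20]
    - [0,0,0,0,0,0,20]
  force: 25

```text
clock: 5.9
position: [0.4666, -0.0412, 0.1009]
tool_rot: [[-0.078, 0.954, -0.291], [-0.247, -0.301, -0.921], [-0.966, 0.0, 0.259]]
contact_force: [1.1, -0.3, -1.1]
grip_width: 0.0361
```

Request:
step_arm:
  deltas:
    - [-5,0,1.3,0,0,0,20]
    - [-10,0,2.7,0,0,0,20]
    - [-15,0,4,0,0,0,20]
    - [-20,0,5.4,0,0,0,20]
    - [-20,0,5.4,0,0,0,20]
    - [-20,0,5.4,0,0,0,20]
    - [-15,0,4,0,0,0,20]
    - [-10,0,2.7,0,0,0,20]
    - [0,0,0,0,0,0,20]

```text
clock: 6.8
position: [0.467, -0.0413, 0.2214]
tool_rot: [[-0.076, 0.954, -0.292], [-0.247, -0.301, -0.921], [-0.966, 0.002, 0.258]]
contact_force: [0.6, -0.1, -1.4]
grip_width: 0.0356
```

Run:
```python
from h import *
out=[]
for n,(x,y) in(('top',(190,150)),('scene',(180,90))):
    i=camera(n);out.append(cv2.resize(i[y:y+130,x:x+130],None,fx=3,fy=3,interpolation=2))
cv2.imwrite('pics/lift.png',np.hstack(out))
s=read_state();g=s['position']+.078*s['tool_rot'][:,0];print(g,s['position'],s['contact_force'],s['grip_width'])
```

```text
[ 0.46027415 -0.06063855  0.14438826] [ 0.46636387 -0.04138652  0.21972931] [ 0.97553631 -0.5306021  -2.79279183] 0.03566435846865994
```

View pics/lift.png

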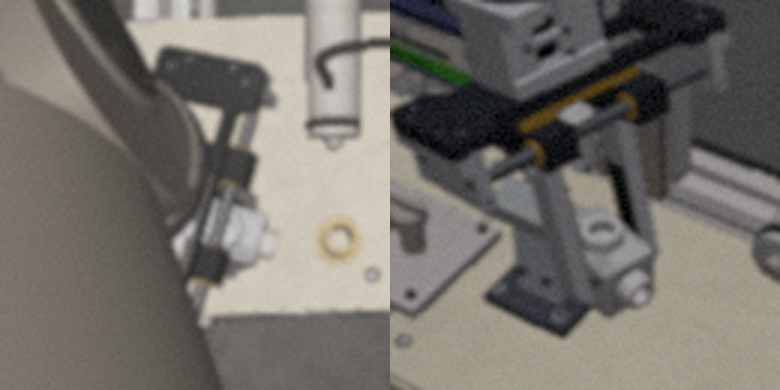

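Request:
step_arm:
  deltas:
    - [0,0,0,-3.2,0,0.9,20]
    - [0,0,0,-5.3,0,1.4,20]
    - [0,0,0,-5.2,0,1.4,20]
    - [0,0,0,-3.2,0,0.8,20]
    - [-4,8,-14,0,0,0,20]
    - [-6,14,-25,0,0,0,20]
    - [-7,14,-25,0,0,0,20]
    - [-6,14,-20,0,0,0,20]
    - [-3.2,8.5,-14,0,0,0,20]
    - [0,0,0,0,0,0,20]

```text
clock: 7.9
position: [0.5258, 0.0626, 0.219]
tool_rot: [[-0.001, 1.0, 0.002], [-0.258, 0.001, -0.966], [-0.966, -0.001, 0.258]]
contact_force: [1.0, 0.1, -1.0]
grip_width: 0.0361
```

Run:
```python
from h import *
out=[]
for n,(x,y) in(('top',(160,140)),('scene',(170,70))):
    i=camera(n);out.append(cv2.resize(i[y:y+130,x:x+130],None,fx=3,fy=3,interpolation=2))
cv2.imwrite('pics/over.png',np.hstack(out))
s=read_state();g=s['position']+.078*s['tool_rot'][:,0];print(g,s['position'],s['contact_force'],s['grip_width'],s['tool_rot'])
```

```text
[0.52460232 0.03993195 0.14380364] [0.52475809 0.06014306 0.21913947] [ 4.33164829e-01 -1.48555547e-03 -2.02290621e+00] 0.035922165630257116 [[-1.99702560e-03  9.99998005e-01  4.07774538e-05]
 [-2.59116814e-01 -4.78079130e-04 -9.65845872e-01]
 [-9.65843926e-01 -1.93938506e-03  2.59117252e-01]]
```

View pics/over.png

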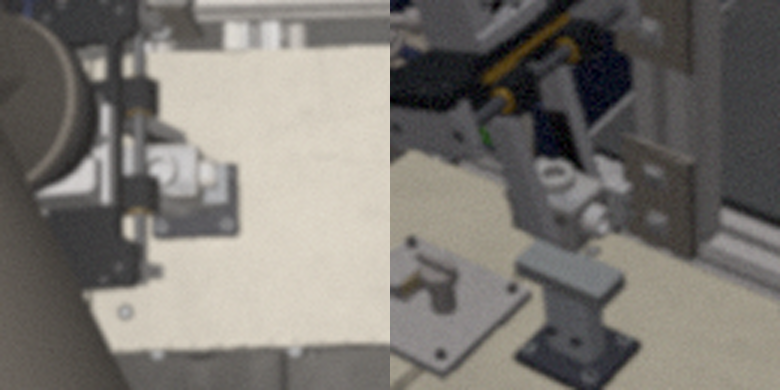

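Run:
```python
from h import *
print(ray('scene',(224.3,129.8),.162),ray('top',(160+162/3,140+170/3),.162))
```

```text
[0.51589567 0.0386779  0.162     ] [0.52192632 0.04184964 0.162     ]
```

Request:
step_arm:
  deltas:
    - [10,0,-2.7,0,0,0,20]
    - [10,0,-2.7,0,0,0,20]
    - [5,0,-1.3,0,0,0,20]
    - [3,0,-0.8,0,0,0,20]
    - [0,0,0,0,0,0,20]

```text
clock: 8.5
position: [0.5249, 0.0599, 0.1904]
tool_rot: [[-0.001, 1.0, -0.0], [-0.259, -0.001, -0.966], [-0.966, -0.001, 0.259]]
contact_force: [0.5, 0.5, -2.7]
grip_width: 0.0362
```

Run:
```python
from h import *
out=[]
for n,(x,y) in(('top',(160,140)),('scene',(170,90))):
    i=camera(n);out.append(cv2.resize(i[y:y+100,x:x+100],None,fx=4,fy=4,interpolation=2))
cv2.imwrite('pics/near.png',np.hstack(out))
s=read_state();g=s['position']+.078*s['tool_rot'][:,0];print(g,s['position'],s['contact_force'],s['grip_width'])
```

```text
[0.52511454 0.03991887 0.11565856] [0.52515207 0.060108   0.19100043] [ 0.10429131 -0.18101508 -1.56183375] 0.03566924466191392
```

View pics/near.png

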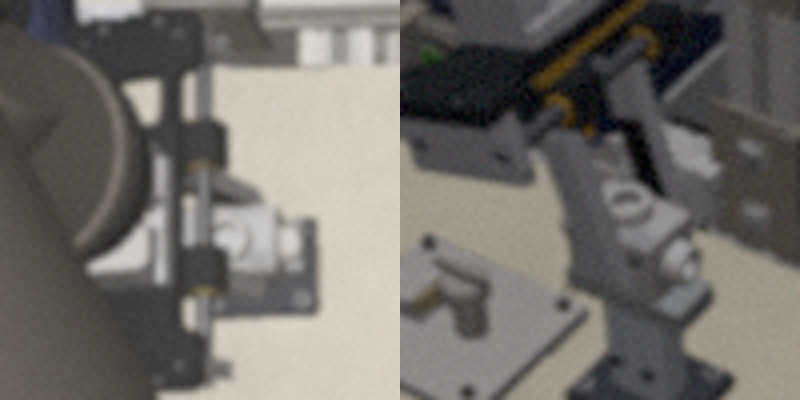

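Request:
step_arm:
  deltas:
    - [1,2,-0.3,0,0,0,20]
    - [1,0,-0.3,0,0,0,20]
    - [1,0,-0.3,0,0,0,20]
    - [0.5,0,-0.1,0,0,0,20]
    - [0,0,0,0,0,0,20]

```text
clock: 9.1
position: [0.527, 0.0601, 0.1872]
tool_rot: [[-0.001, 1.0, -0.0], [-0.259, -0.0, -0.966], [-0.966, -0.001, 0.259]]
contact_force: [-0.5, -0.4, -2.5]
grip_width: 0.0359
```

Request:
step_arm:
  deltas:
    - [0.5,0,-0.1,0,0,0,20]
    - [0,0,0,0,0,0,20]

```text
clock: 9.3
position: [0.5271, 0.0601, 0.1867]
tool_rot: [[-0.001, 1.0, -0.0], [-0.259, -0.001, -0.966], [-0.966, -0.001, 0.259]]
contact_force: [0.2, -0.6, -2.9]
grip_width: 0.036
```

Request:
step_arm:
  deltas:
    - [0.5,0,-0.1,0,0,0,20]
    - [0,0,0,0,0,0,20]

```text
clock: 9.5
position: [0.5271, 0.0601, 0.1862]
tool_rot: [[-0.001, 1.0, -0.0], [-0.259, -0.001, -0.966], [-0.966, -0.001, 0.259]]
contact_force: [0.4, -0.1, -1.1]
grip_width: 0.0357
```

Request:
step_arm:
  deltas:
    - [0.5,0,-0.1,0,0,0,20]
    - [0,0,0,0,0,0,20]
    - [0,0,0,0,0,0,20]

```text
clock: 9.8
position: [0.5271, 0.0601, 0.1859]
tool_rot: [[-0.0, 1.0, -0.0], [-0.259, -0.001, -0.966], [-0.966, -0.0, 0.259]]
contact_force: [-1.9, 0.9, 2.9]
grip_width: 0.036
```

Request:
step_arm:
  deltas:
    - [0.5,0,-0.1,0,0,0,20]
    - [0,0,0,0,0,0,20]
    - [0,0,0,0,0,0,20]

```text
clock: 10.1
position: [0.5271, 0.0601, 0.1858]
tool_rot: [[-0.0, 1.0, -0.001], [-0.259, -0.001, -0.966], [-0.966, -0.0, 0.259]]
contact_force: [-4.4, 0.4, 12.3]
grip_width: 0.0359
```

Request:
step_arm:
  deltas:
    - [0,0,0,0,0,0,38]
    - [0,0,0,0,0,0,42]
    - [0,0,0,0,0,0,48]
    - [0,0,0,0,0,0,56]
    - [0,0,0,0,0,0,64]
    - [0,0,0,0,0,0,70]
    - [0,0,0,0,0,0,70]

```text
clock: 10.8
position: [0.5271, 0.06, 0.1852]
tool_rot: [[-0.001, 1.0, -0.0], [-0.259, -0.0, -0.966], [-0.966, -0.001, 0.259]]
contact_force: [0.7, 0.9, 0.4]
grip_width: 0.0696
```

Run:
```python
from h import *
out=[]
for n,(x,y) in(('top',(160,140)),('scene',(170,90))):
    i=camera(n);out.append(cv2.resize(i[y:y+100,x:x+100],None,fx=4,fy=4,interpolation=2))
cv2.imwrite('pics/rel.png',np.hstack(out))
s=read_state();print(s['position'],s['contact_force'],s['grip_width'])
```

```text
[0.52707782 0.06005729 0.18521074] [-0.17609349 -0.13325332  0.01702824] 0.06993641860308383
```

View pics/rel.png

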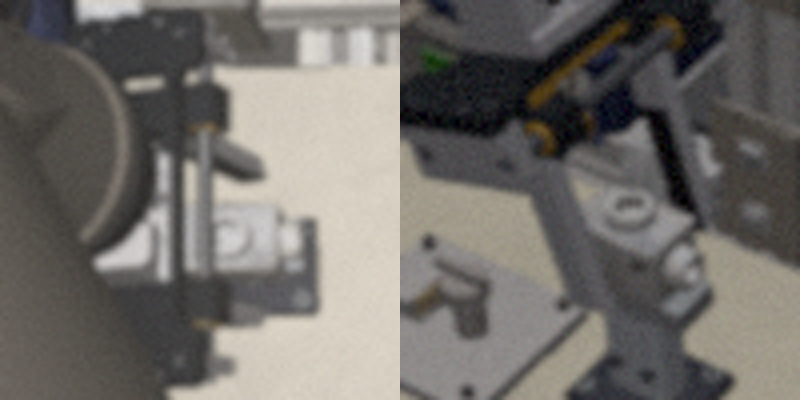

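Released and standing on the bar. Retreating along the tool axis, then away.

Request:
step_arm:
  deltas:
    - [-8,0,0,0,0,0,70]
    - [-15,0,0,0,0,0,70]
    - [-20,0,0,0,0,0,70]
    - [-20,0,0,0,0,0,70]
    - [-20,0,0,0,0,0,70]
    - [-20,0,0,0,0,0,70]
    - [-15,0,-10,0,0,0,70]
    - [-5,-10,-20,0,0,0,70]
    - [-5,-10,-20,0,0,0,70]
    - [0,0,0,0,0,0,70]

```text
clock: 11.9
position: [0.5059, 0.1452, 0.2967]
tool_rot: [[0.001, 1.0, 0.004], [-0.258, 0.004, -0.966], [-0.966, -0.0, 0.258]]
contact_force: [0.1, 0.3, -0.0]
grip_width: 0.0701
```

Run:
```python
from h import *
out=[]
for n,(x,y) in(('top',(180,160)),('scene',(190,120))):
    i=camera(n);cv2.imwrite(f'pics/{n}9.png',i);out.append(cv2.resize(i[y:y+80,x:x+80],None,fx=5,fy=5,interpolation=2))
cv2.imwrite('pics/end.png',np.hstack(out))
s=read_state();print(s['position'],s['contact_force'],s['clock'])
```

```text
[0.50703414 0.14237225 0.29632308] [ 0.00105369 -0.09491409  0.2269185 ] 12.0
```

View pics/end.png

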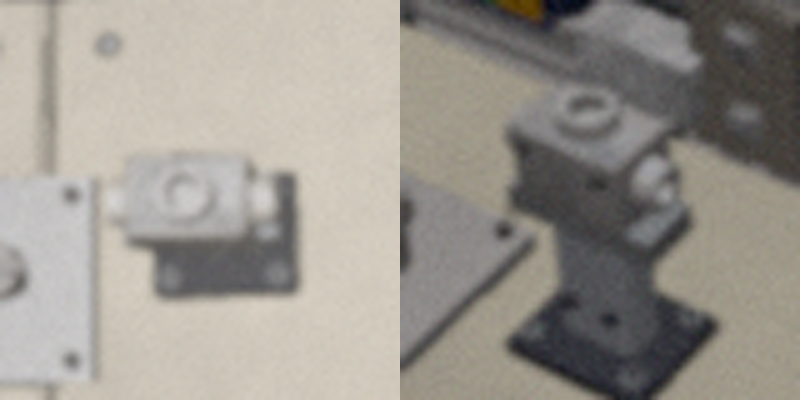

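View pics/scene9.png

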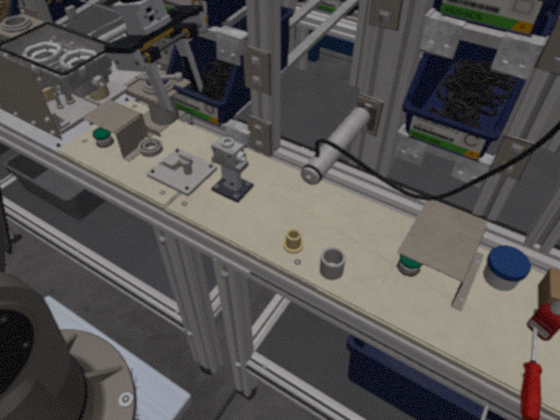

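Run:
```python
from h import *
T=lambda p,z:ray('top',(180+(p[0]-2)/5,160+(p[1]-2)/5),z)
S=lambda p,z:ray('scene',(190+(p[0]-402)/5,120+(p[1]-2)/5),z)
print('spigot',T((185,195),.129),S((588,110),.129))
c=[T(p,.121)[:2] for p in((128,156),(248,158),(246,238),(128,236))];print('top face T',np.mean(c,0),c)
print('yaw ports',T((110,200),.103)-T((270,200),.103))
```

```text
spigot [0.52374463 0.04194883 0.129     ] [0.52248974 0.04027762 0.129     ]
top face T [0.5243391  0.04218474] [array([0.54274078, 0.0673559 ]), array([0.54033864, 0.01633056]), array([0.50596336, 0.0175847 ]), array([0.50831363, 0.06746781])]
yaw ports [0.0020829 0.0693528 0.       ]
```

Spigot at about (0.523, 0.041) against bar middle (0.525, 0.041), port axis within about 2°; bystanders unmoved in view. Handing in.

```bash
python3 -c "
from bench import *
print(arm.finish_job())"
```

```text
the job is handed in; nothing more can be done
None
```

The valve block is standing upright on the bar of the checking stand with its ports along the bar, and I handed the job in at about 12 s. The hand-in reports no verdict.

**What I did:** I gripped the block across its flat faces with the tool tilted 15° so the gripper body stayed clear of the tube. I then lifted it, turned it 17.5°, set it down until the wrist showed light contact of about 12 N, released it and backed away.

**Last checks:**
- **Position:** the spigot measures (0.524, 0.042) from the top camera and (0.522, 0.040) from the scene camera. The bar's middle is about (0.525, 0.041), so it is 1–3 mm off across the bar and about 1 mm off along it.
- **Direction:** the port axis is within about 2° of the bar.
- **Height:** contact came at the expected height for the underside on the bar top, to within about 1 mm.
- **Uprightness:** judged only by eye in the final pictures, where it looks level.
- **Bystanders:** the sleeve and bush are still standing and look unmoved in the last scene picture. I did not re-measure them.
- **Gripper:** clear of everything, with contact force near zero.

**One disagreement:** while the block was still held over the bar, the two cameras put the spigot at x = 0.516 and 0.522, about 6 mm apart. I moved the block 2 mm in +x before setting it down, and after release the two views agreed to about 2 mm.

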